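Tighten the clamp screw of a louvred bin panel with a T-handle hex key

ROBOT

A 7-joint arm with a two-finger parallel gripper is mounted at the origin on the work surface. World frame = base frame: x ahead of the robot, y to its left, z up, the work surface at z = 0. Lengths are in m, angles in degrees, forces in N, time in s.
With the tool pointing down it reaches from about 0.4 to 0.875 m from the base axis. Payload 6.5 kg.
Tool frame: the origin (TCP) lies midway between the tips of the shut fingers; the grasp point (between the pads) lies arm.grip_depth behind it (arm.grip_depth is the distance from the TCP to the grasp point, in m); z points along the fingers, y is the line along which they close (so a half turn about z gives the same grasp; the last joint's range is limited). The gripper opens to 85 mm and grips with 20 to 120 N. Pads are 22 mm wide; open, the fingers measure 114 mm over their backs; the gripper's body (76 mm by 85 mm) begins 54 mm behind the grasp point. The pads swing forward as they close: fully open they stand 13 mm farther back than shut.
Start: joints at [67.598, 30.733, -0.252, 88.115, 0.149, 61.152, -4.079], TCP at [0.207, -0.616, 0.202] pointing down, gripper open.
Joint ranges: [-154.64, 154.64], [-21.42, 123.67], [-72.66, 72.17], [13.99, 137.28], [-74.86, 254.86], [10.95, 109.41], [-158.01, 158.01]. Speed limits (degrees/s): [136.94, 136.94, 180, 180, 180, 180, 180].

INTERFACE

Orientations are given as [roll, pitch, yaw] about the fixed x, y, z axes, in that order (R = Rz(yaw) Ry(pitch) Rx(roll)).
In Python, from station import status, snapshot, camera_params, job, arm gives the robot as it stands.
- The arm moves only by the tool servo_tool, never from a script. Its argument "increments" is one flat list of numbers, 6 for each row, row after row: the shift along the tool's x, y, z in m, then the turn, a rotation vector about the tool's x, y, z in degrees. A call has 1 to 5 rows; each row shifts and turns the commanded pose from where the row before left it, along the tool's axes as they then stand; what a row does not reach is not made up. A row lasts 1/8 s, in which the tool goes at most 62.5 mm and 10.7 degrees, less where a joint would pass 70% of its speed; a pose out of reach is approached as far as the arm can. A call with a gripper value outside its range is refused whole. "jaw" is the finger opening in m, from 0 to 0.0854, set as the call begins (left out, the last holds). The fingers move at their own pace and stop on an object; "squeeze" is the grip in N (left out, the last holds). Time passes only in rows, so rows that do not move let the fingers close. It gives the time, the measured TCP pose, the force, the opening and the grip force at its end, in the units of the state.
- status.get_obs(): the state, without advancing time (a new reading comes with each control period).
- snapshot(name): name is "side" or "top"; returns (picture, depth): 420x560x3 uint8, red, green, blue; 420x560 float32, m along the optical axis (not along the pixel's ray), 0 where there is no reading.
- camera_params(name): a dict with "fx", "fy", "cx", "cy" (pixels), "dist" ([k1, k2, p1, p2, k3] as OpenCV has them; the pictures are not rectified), "pose" (4x4, takes a point from camera to world coordinates). Camera axes: x right, y down, z forward; pixel columns grow to the right and rows downward; lengths in m; the calibration is good to about 2 mm. A picture is of the moment at which its call begins. camera_params takes no time and is no camera call.
- job.job_done(): hands the job in; it is judged then, once.
The state is a dict: "clock": time; "q": joint angles; "joint_vel": joint speeds; "joint_efforts": joint torques, N m; "position": TCP position; "orientation": TCP orientation; "wrist_force": force on the tool from outside, world axes, zero at the start; "moment": the same for the moment, N m; "finger_gap": finger opening in m; "finger_force": force on a finger pad.
Only numpy, scipy, OpenCV 4.12 (cv2) and the standard library are available. Lean on these libraries where they do the work, as an engineer would, in place of code of your own. Each camera call takes 0.05 s, during which the arm holds its last target. There are 200 camera calls.

TASK

The clamp screw in the near foot of the louvred bin panel is loose: take the red T-handle hex key out of its stand, feel along the foot's slot for the recessed hex socket and seat the key in it, then turn the screw clockwise until it stops, letting go of the standing key part-way and taking a fresh hold to go on. Put the key back, upright, in the stand hole it came from, and leave everything else where it is.

Things in the scene. Friction and masses are not known exactly. Their poses are not given: they have to be found in the camera images.
- key_grip (a point): Red T-handle hex key (about 240 g), upright in one hole of the stand. This point: middle of its handle bar, on the shaft's axis, 113 mm above the key's lower end. The bar is 96 mm long (x axis), 18 mm thick (y, flat sides), 26 mm high, with black ends; z points up the shaft. Once in the screw the key stands by itself when let go, leaning up to about 6 degrees.
- key_tip (a point): Lower end of the red key: centre of its flat tip. The shaft is hexagonal steel, 14 mm across flats, two flats facing along x (the bar's direction); its last 5 mm are a round tapered pilot, 13 mm wide at the top and 8 mm at the tip, above which the hexagon is chamfered over 3 mm.
- slot (a point): Slot in the grey near foot of the louvred panel (the foot nearest the robot, 72 mm wide, fixed): centre of the slot's mouth, level with the foot's top, 48 mm above the bench. Slot 36 mm wide (x), 48 mm long (y, positive towards the foot's toe, away from the panel); z up. The panel with hung blue bins stands 165 mm off on the -y side; the bins begin 110 mm off in +x.
- slot_floor (a point): Centre of the slot's floor, 14 mm below its mouth: a flat steel plate with the flush dark 24 mm head of the clamp screw. The screw stands on the slot's middle line (x = 0), anywhere within 8 mm of this point along y. Its hex socket, 15 mm across flats, 18 mm deep, lies at any angle. The key's pilot enters at any angle, the hex shaft only matched within 8 degrees, and has 8 degrees of play each way.
- screw (a joint): Turn of the clamp screw in rad, growing clockwise as seen from above; it starts loose at 0.4 to 1.4 and comes up against its stop, tight, at 4.8. Stiff: about 0.12 N m of friction. The number tells how far it is turned, not how its hexagon lies.
- stand: Grey block stand for keys, 70 x 200 mm, 70 mm high, fixed; origin under its centre on the bench, long side along its y. Two round holes, 18.5 mm wide and 60 mm deep, 55 mm either side of the centre along y: one holds the red key, the other the yellow key.
- key2_grip (a point): Yellow T-handle key, a smaller size, standing in the other hole; middle of its handle bar (80 x 18 x 26 mm, bar along x). Leave it.
- parts_bin_mid (a point): Loose blue open-fronted parts bin, 150 x 105 mm, 75 mm high; its middle, half-way up. Leave it.
- bracket: Loose cream steel shelf bracket lying on the bench, 120 x 32 mm, one leg standing 75 mm high at its +x end; origin under its middle. Leave it.
- scanner: Loose white hand terminal lying flat, 100 x 65 x 32 mm; origin under its middle. Leave it.
- tape: Roll of blue floor tape lying flat, 100 mm across, 45 mm high; origin under its middle. Leave it.
- knob_foot: Spare black levelling foot standing stem up, base 48 mm across, 65 mm high; origin under its middle. Leave it.
Mind the look-alikes: they are no part of the job. Leave any purple, turquoise or white look-alike of the part that bears key_grip alone.

How it is judged (in metres and radians):
On the way, in this order (a step that is already met when the one before it is completed fails the run):
1. the red key is seated in the screw's hex socket (height (world z) of key_tip below 0.025 m and horizontal distance between key_tip and slot below 0.02 m), for 0.2 s.
2. part-way through the turning, the key is let go while it stands in the socket (all of step 1 and value of joint screw between 1.8 and 4.5 rad and contact force between the fingers and key below 0.1 N), for 0.2 s.
3. the screw is turned up against its stop with the key in it (all of step 1 and value of joint screw above 4.65 rad), for 0.1 s.
At the end, for the whole second after the job is handed in: The screw is tight (joint within 0.15 rad of its stop at 4.8), and the red key stands at rest and let go in the stand hole it came from: its handle within 12 mm of where it began, upright within 7 degrees, at any turn about its axis (value of joint screw above 4.65 rad and distance of key_grip from where it was at the start of the episode below 0.012 m and angle between key_grip's own z axis and vertical below 0.12 rad and linear speed of key below 0.02 m/s); the robot touches nothing.
It fails at once if a bystander is moved (25 mm) (distance of any of key2_grip, parts_bin_mid, bracket, scanner, tape, knob_foot from where it was at the start of the episode above 0.025 m).
It also fails if it takes over 67 s, if anything falls off the work surface, if the arm or the gripper's body presses on something with over 40 N, if the wrist force passes 120 N, or if a joint passes its speed limit or range.

## Working session

There is one attempt and no reset: what is moved stays moved. The work goes in short steps, Python scripts to look and compute and a tool call to move; the robot and the scene stay as the last step left them, time stands still between calls to the robot, and variables do not carry over. Pictures are saved under pics/ and viewed, at most 10 in all, crops included, and the job is handed in when it is done.

Besides the shell and the picture viewer there is one more tool, called after "Request:" as name(argument=value, ...), one argument or row to a line, values as JSON. servo_tool: Moves the arm, as the interface text tells. Its arguments: {"type":"object","properties":{"increments":{"type":"array"},"jaw":{"type":"number"},"squeeze":{"type":"number"}},"required":["increments"]}

```bash
mkdir -p pics; cat > h.py <<'E'
import numpy as np,cv2
from station import status,snapshot,camera_params,job,arm
def save(n,f):
    p,d=snapshot(n); np.savez(f'pics/{f}.npz',p=p,d=d); cv2.imwrite(f'pics/{f}.png',p[:,:,::-1]); return p,d
def rays(n,uv):
    c=camera_params(n);K=np.array([[c['fx'],0,c['cx']],[0,c['fy'],c['cy']],[0,0,1.]])
    u=cv2.undistortPoints(np.array(uv,float).reshape(-1,1,2),K,np.array(c['dist'],float)).reshape(-1,2)
    P=np.array(c['pose']); return P[:3,3],np.c_[u,np.ones(len(u))]@P[:3,:3].T
def plane(n,uv,z):
    o,r=rays(n,uv); return o+r*((z-o[2])/r[:,2])[:,None]
def deproj(n,uv,d):
    o,r=rays(n,uv); return o+r*np.array(d)[:,None]
E
python3 - <<'E'
from h import *
save('side','s0');save('top','t0')
for n in('side','top'):
    c=camera_params(n);print(n,c['fx'],c['cx'],c['cy'],np.round(c['pose'],3).tolist())
print(arm.grip_depth,status.get_obs())
E
```

```text
side 389.2224183247957 275.430802831316 202.05370607810354 [[0.997, -0.043, 0.061, 0.493], [-0.074, -0.729, 0.681, -0.388], [0.015, -0.683, -0.73, 0.667], [0.0, 0.0, 0.0, 1.0]]
top 394.84493297447574 285.9422897370145 215.30592967127907 [[-0.012, -0.994, 0.107, 0.449], [-0.999, 0.008, -0.043, 0.147], [0.041, -0.108, -0.993, 0.912], [0.0, 0.0, 0.0, 1.0]]
0.0187 {'clock': 0.1, 'q': array([67.59840454, 30.77352007, -0.25535406, 88.16381692,  0.14862983,
       61.15324217, -4.08184886]), 'joint_vel': array([ 0.08966817, -0.08502605,  0.01005918, -0.09371351, -0.01320679,
        0.06213719,  0.10072042]), 'joint_efforts': array([ 3.34395962e-03, -5.84563780e+01,  1.05248060e+00, -2.59776717e+01,
        1.26968982e-02,  4.59478164e-03, -4.30166801e-05]), 'position': array([ 0.20721695, -0.61543919,  0.20120476]), 'orientation': array([-1.79909941e+02,  5.84851831e-03,  1.86110657e+01]), 'wrist_force': array([ 0.03084685, -0.4140914 , -0.08324982]), 'moment': array([-0.02155875, -0.01381632,  0.05714756]), 'finger_force': 0.0, 'finger_gap': 0.08498528022669179}
```

View pics/s0.png

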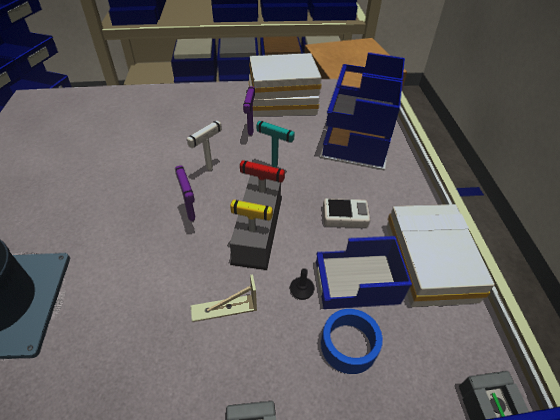

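View pics/t0.png

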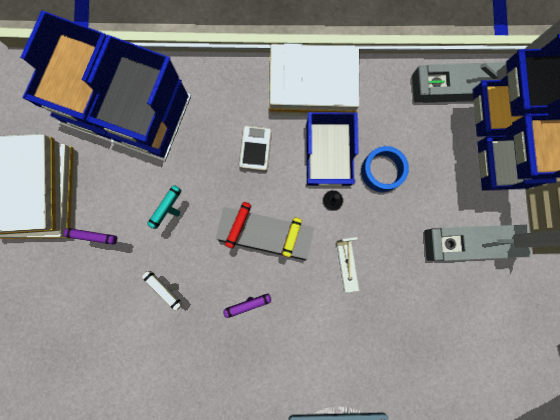

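```bash
cat > m.py <<'E'
from h import *
z=np.load('pics/t0.npz');p,d=z['p'],z['d']
s=np.load('pics/s0.npz');ps,ds=s['p'],s['d']
def blob(n,p,d,lo,hi,box):
    h=cv2.cvtColor(p,cv2.COLOR_RGB2HSV);m=cv2.inRange(h,lo,hi)
    k=np.zeros_like(m);x0,y0,x1,y1=box;k[y0:y1,x0:x1]=255;m&=k
    v,u=np.nonzero(m);dd=d[v,u];ok=dd>0
    P=deproj(n,np.c_[u,v][ok],dd[ok]);return np.c_[u,v],P
for nm,lo,hi in(('red',(0,150,60),(8,255,255)),('yel',(22,150,60),(32,255,255))):
  for n,pp,dd,box in(('top',p,d,(200,180,320,270)),('side',ps,ds,(220,150,300,230))):
    uv,P=blob(n,pp,dd,lo,hi,box)
    zt=np.percentile(P[:,2],90);T=P[P[:,2]>zt-.006]
    r=cv2.minAreaRect((T[:,:2]*1000).astype(np.float32))
    print(nm,n,len(P),'ztop',zt,'rect mm',r,'mean',T.mean(0))
# foot
P=deproj('top',[[432,232],[432,255],[465,243],[452,243],[440,243],[440,215],[250,230]],[d[232,432],d[255,432],d[243,465],d[243,452],d[243,440],d[215,440],d[230,250]]);print(P.round(4))
c=p[215:275,410:535];cv2.imwrite('pics/foot.png',cv2.resize(c[:,:,::-1],None,fx=6,fy=6,interpolation=cv2.INTER_CUBIC))
E
python3 m.py
```

```text
red top 394 ztop 0.13573179890117915 rect mm ((516.0315551757812, 210.00694274902344), (16.718399047851562, 94.26302337646484), 66.63569641113281) mean [0.51511712 0.21009631 0.13399348]
red side 466 ztop 0.1349136224682036 rect mm ((516.6671142578125, 208.51344299316406), (19.716522216796875, 94.22545623779297), 68.48236083984375) mean [0.51744282 0.20596351 0.13342375]
yel top 290 ztop 0.1357968600121617 rect mm ((490.48291015625, 103.58792114257812), (17.34353256225586, 79.13896942138672), 71.65596008300781) mean [0.48998396 0.10398341 0.1339713 ]
yel side 411 ztop 0.13525110906756654 rect mm ((491.7913818359375, 101.40779876708984), (17.853225708007812, 77.71809387207031), 72.77262878417969) mean [0.4919585  0.09959152 0.13369565]
[[ 0.5026 -0.2153  0.0435]
 [ 0.4517 -0.2154  0.0364]
 [ 0.4773 -0.2847  0.0499]
 [ 0.4783 -0.2661  0.0277]
 [ 0.4779 -0.2303  0.0471]
 [ 0.5453 -0.2552 -0.0016]
 [ 0.5088  0.1883  0.0696]]
```

```bash
python3 - <<'E'
from h import *
z=np.load('pics/t0.npz');p,d=z['p'],z['d']
# height map over foot
v,u=np.mgrid[225:262,420:520];uv=np.c_[u.ravel(),v.ravel()]
P=deproj('top',uv,d[v,u].ravel());Z=P[:,2].reshape(v.shape)
for r in range(0,37,3): print(225+r,(Z[r,::4]*1000).round().astype(int).tolist())
T=P[(P[:,2]>.043)&(P[:,2]<.053)]
print(cv2.minAreaRect((T[:,:2]*1000).astype(np.float32)),T[:,2].mean())
F=P[(P[:,2]>.028)&(P[:,2]<.038)]
print(cv2.minAreaRect((F[:,:2]*1000).astype(np.float32)),F.mean(0))
E
```

```text
225 [-1, -1, -2, -4, -2, -3, -2, 2, -1, -4, -2, -2, 2, -4, -1, 1, -3, -3, 0, -4, -1, 2, 48, 48, 47]
228 [-2, -2, -3, -3, 41, 43, 50, 47, 46, 49, 46, 49, 45, 47, 46, 49, 46, 48, 45, 45, 46, 46, 47, 45, 43]
231 [-2, 3, 26, 48, 48, 48, 49, 50, 49, 45, 46, 46, 48, 46, 47, 43, 46, 50, 49, 44, 47, 46, 47, 46, 46]
234 [1, 3, 25, 44, 45, 48, 45, 49, 45, 45, 50, 46, 49, 46, 46, 46, 44, 48, 46, 45, 47, 46, 46, 48, 59]
237 [-1, 0, 25, 43, 45, 46, 32, 35, 34, 34, 31, 49, 46, 47, 47, 49, 46, 43, 46, 48, 44, 46, 48, 47, 55]
240 [-3, -2, 24, 44, 45, 48, 35, 34, 35, 32, 34, 48, 47, 44, 46, 48, 42, 49, 49, 47, 108, 107, 82, 64, 56]
243 [2, -3, 21, 44, 47, 47, 29, 15, 28, 32, 31, 49, 49, 46, 44, 48, 48, 47, 46, 46, 47, 47, 50, 48, 55]
246 [-1, 0, 23, 43, 45, 45, 34, 12, 26, 33, 29, 42, 50, 44, 912, 49, 45, 46, 46, 47, 47, 46, 46, 45, 54]
249 [-3, -3, 19, 40, 46, 47, 31, 29, 32, 33, 31, 43, 48, 49, 45, 47, 50, 47, 48, 46, 47, 50, 48, 46, 47]
252 [-2, 0, 18, 41, 47, 47, 48, 47, 47, 46, 48, 44, 47, 48, 47, 45, 47, 50, 47, 47, 45, 45, 44, 48, 48]
255 [-2, 2, 17, 36, 47, 46, 44, 47, 48, 45, 49, 46, 47, 47, 47, 46, 44, 46, 44, 45, 44, 47, 47, 47, 47]
258 [-1, -3, 14, 37, 50, 47, 44, 48, 47, 46, 47, 49, 46, 46, 48, 912, 48, 1, 0, 0, -1, 2, 0, -1, -1]
261 [3, -1, -1, 0, -1, -2, -2, -1, -1, -1, -2, -1, -1, -3, -1, -1, -2, -2, 0, -5, 0, -2, -4, -2, -2]
((478.8955993652344, -312.34014892578125), (71.48129272460938, 200.05650329589844), 1.882276177406311) 0.04666897771153806
((475.9075927734375, -249.0006103515625), (69.88924407958984, 74.28324127197266), 0.7956034541130066) [ 0.4764135  -0.2561352   0.03227955]
```

View pics/foot.png

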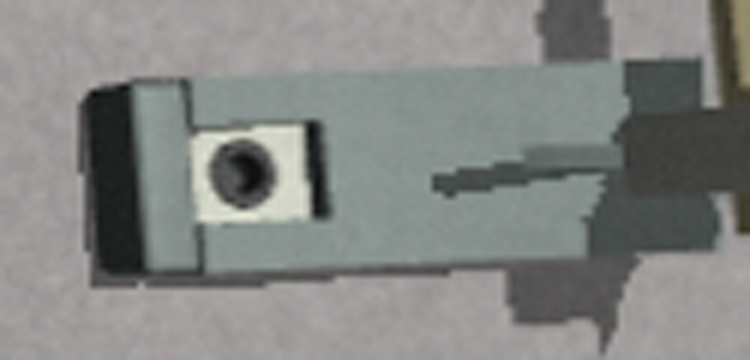

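```bash
cat >> h.py <<'E'
from scipy.spatial.transform import Rotation as R
def rows(p,yaw,tp,tyaw,n,tilt0=None):
    """split straight move into n rows (tool down) ; prints flat increments"""
    out=[];dy=(tyaw-yaw)/n;dp=(np.array(tp)-p)/n
    for i in range(n):
        M=R.from_euler('xyz',[180,0,yaw+i*dy],degrees=True)
        s=M.inv().apply(dp);out.append([round(x,4) for x in s]+[0,0,round(-dy,2)])
    for r in out: print(r)
E
python3 - <<'E'
from h import *
f=lambda c:np.array(c,float)/6+np.array([410,215])-.42
print('mouth',plane('top',f([[190,128],[327,122],[325,217],[195,222]]),.048).round(4).tolist())
print('mouth c',plane('top',f([[190,128],[327,122],[325,217],[195,222]]),.048).mean(0))
z=np.load('pics/t0.npz');p=z['p'];g=cv2.cvtColor(p,cv2.COLOR_RGB2GRAY)
big=cv2.resize(g[225:262,438:464],None,fx=8,fy=8,interpolation=cv2.INTER_CUBIC)
m=(big<110).astype(np.uint8);n,l,st,c=cv2.connectedComponentsWithStats(m)
for i in range(1,n):
    if st[i,4]>100: 
        uv=c[i]/8+[438,225]-.44; print(st[i],uv,plane('top',[uv],.034))
h=cv2.cvtColor(p,cv2.COLOR_RGB2HSV)
for nm,b in(('red',(200,180,265,270)),):
  for n in('top','side'):
    q=np.load(f'pics/{n[0]}0.npz');pp,dd=q['p'],q['d'];hh=cv2.cvtColor(pp,cv2.COLOR_RGB2HSV)
    m=cv2.inRange(hh,(0,120,40),(8,255,255));v,u=np.nonzero(m);print(n,u.min(),u.max(),v.min(),v.max())
    P=plane(n,np.c_[u,v],.136 if n=='top' else .13);X=P[:,:2]-P[:,:2].mean(0);w,V=np.linalg.eigh(X.T@X);print(P.mean(0),np.degrees(np.arctan2(V[1,1],V[0,1])))
print('A');rows([.207,-.616,.201],18.6,[.30,-.30,.28],62,10)
print('B');rows([.30,-.30,.28],62,[.516,.209,.22],157.5,15)
E
```

```text
mouth [[0.4935, -0.2336, 0.048], [0.4953, -0.2847, 0.048], [0.4603, -0.2817, 0.048], [0.4589, -0.2334, 0.048]]
mouth c [ 0.4769856  -0.25835493  0.048     ]
[  11   24   66   75 1118] [441.22737478 232.33113148] [[ 0.50227218 -0.24014293  0.034     ]]
[ 179   79   29  136 2875] [462.10152174 242.06278261] [[ 0.47996872 -0.28619012  0.034     ]]
[  57  108   85   90 5772] [449.93458853 243.53422904] [[ 0.4769094  -0.25842957  0.034     ]]
[   0  220  208   76 3930] [448.90541985 259.59291985] [[ 0.44110384 -0.25395645  0.034     ]]
top 225 250 202 247
[0.51452563 0.20943257 0.136     ] 156.8903091646201
side 240 284 160 181
[0.51637363 0.20255087 0.13      ] 154.15470123023522
A
[np.float64(0.0189), np.float64(-0.027), np.float64(-0.0079), 0, 0, -4.34]
[np.float64(0.0209), np.float64(-0.0255), np.float64(-0.0079), 0, 0, -4.34]
[np.float64(0.0227), np.float64(-0.0238), np.float64(-0.0079), 0, 0, -4.34]
[np.float64(0.0245), np.float64(-0.022), np.float64(-0.0079), 0, 0, -4.34]
[np.float64(0.0261), np.float64(-0.0201), np.float64(-0.0079), 0, 0, -4.34]
[np.float64(0.0275), np.float64(-0.
[... 738 characters left out ...]
t64(0.0166), np.float64(0.004), 0, 0, -6.37]
[np.float64(0.0308), np.float64(0.0202), np.float64(0.004), 0, 0, -6.37]
[np.float64(0.0284), np.float64(0.0235), np.float64(0.004), 0, 0, -6.37]
[np.float64(0.0256), np.float64(0.0265), np.float64(0.004), 0, 0, -6.37]
[np.float64(0.0225), np.float64(0.0292), np.float64(0.004), 0, 0, -6.37]
[np.float64(0.0192), np.float64(0.0315), np.float64(0.004), 0, 0, -6.37]
[np.float64(0.0156), np.float64(0.0334), np.float64(0.004), 0, 0, -6.37]
[np.float64(0.0118), np.float64(0.0349), np.float64(0.004), 0, 0, -6.37]
[np.float64(0.0078), np.float64(0.036), np.float64(0.004), 0, 0, -6.37]
[np.float64(0.0038), np.float64(0.0367), np.float64(0.004), 0, 0, -6.37]
```

Request:
servo_tool(
  increments=[0.0217,-0.026,-0.008,0,0,-4.3,0.0235,-0.0242,-0.008,0,0,-4.3,0.0253,-0.0224,-0.008,0,0,-4.3,0.027,-0.0204,-0.008,0,0,-4.3,0.0285,-0.0183,-0.008,0,0,-4.3],
  jaw=0.06,
)

```text
clock: 0.72
position: [0.2691, -0.4572, 0.2419]
orientation: [-180.0, 0.0, 40.3]
wrist_force: [0.2, -0.1, 0.7]
finger_gap: 0.0602
finger_force: 0.0
```

Request:
servo_tool(
  increments=[0.0298,-0.0161,-0.008,0,0,-4.3,0.0309,-0.0137,-0.008,0,0,-4.3,0.0318,-0.0114,-0.008,0,0,-4.3,0.0326,-0.0089,-0.008,0,0,-4.3,0.0332,-0.0064,-0.008,0,0,-4.3],
)

```text
clock: 1.35
position: [0.332, -0.2994, 0.2825]
orientation: [180.0, 0.0, 61.9]
wrist_force: [0.6, -0.8, 0.3]
finger_gap: 0.06
finger_force: 0.0
```

Request:
servo_tool(
  increments=[0.036,-0.002,0.004,0,0,-6.4,0.036,0.002,0.004,0,0,-6.4,0.036,0.006,0.004,0,0,-6.4,0.035,0.01,0.004,0,0,-6.4,0.034,0.014,0.004,0,0,-6.4],
)

```text
clock: 1.98
position: [0.409, -0.1347, 0.2622]
orientation: [180.0, 0.0, 94.0]
wrist_force: [0.6, 0.7, 0.1]
finger_gap: 0.06
finger_force: 0.0
```

```bash
python3 - <<'E'
from h import *
o=status.get_obs();rows(o['position'],94,[.5155,.2092,.19],157,10)
E
```

```text
[np.float64(0.0336), np.float64(0.013), np.float64(0.0072), 0, 0, -6.3]
[np.float64(0.0319), np.float64(0.0166), np.float64(0.0072), 0, 0, -6.3]
[np.float64(0.0299), np.float64(0.02), np.float64(0.0072), 0, 0, -6.3]
[np.float64(0.0275), np.float64(0.0232), np.float64(0.0072), 0, 0, -6.3]
[np.float64(0.0248), np.float64(0.0261), np.float64(0.0072), 0, 0, -6.3]
[np.float64(0.0218), np.float64(0.0286), np.float64(0.0072), 0, 0, -6.3]
[np.float64(0.0185), np.float64(0.0309), np.float64(0.0072), 0, 0, -6.3]
[np.float64(0.015), np.float64(0.0327), np.float64(0.0072), 0, 0, -6.3]
[np.float64(0.0114), np.float64(0.0342), np.float64(0.0072), 0, 0, -6.3]
[np.float64(0.0075), np.float64(0.0352), np.float64(0.0072), 0, 0, -6.3]
```

Request:
servo_tool(
  increments=[0.0336,0.013,0.007,0,0,-6.3,0.032,0.0166,0.007,0,0,-6.3,0.03,0.02,0.007,0,0,-6.3,0.0275,0.0232,0.007,0,0,-6.3,0.0248,0.026,0.007,0,0,-6.3],
)

```text
clock: 2.6
position: [0.4628, 0.0369, 0.2271]
orientation: [180.0, 0.0, 125.4]
wrist_force: [0.9, 0.1, -0.1]
finger_gap: 0.0602
finger_force: 0.0
```

Request:
servo_tool(
  increments=[0.0218,0.0286,0.007,0,0,-6.3,0.0185,0.031,0.007,0,0,-6.3,0.015,0.0327,0.007,0,0,-6.3,0.0114,0.0342,0.007,0,0,-6.3,0.0075,0.0352,0.007,0,0,-6.3],
)

```text
clock: 3.22
position: [0.5172, 0.2085, 0.1921]
orientation: [180.0, 0.0, 156.9]
wrist_force: [1.0, -0.8, 0.0]
finger_gap: 0.0598
finger_force: 0.0
```

```bash
python3 - <<'E'
from h import *
save('side','s1');o=status.get_obs();print(o['position'],o['orientation'],o['q'])
E
```

```text
[0.51707659 0.21392258 0.19174442] [ 1.79743262e+02 -8.69707173e-02  1.57426932e+02] [  7.14660918  29.53913071 -45.69750803 100.8110145   23.86971619
  59.69504803  20.33352538]
```

View pics/s1.png

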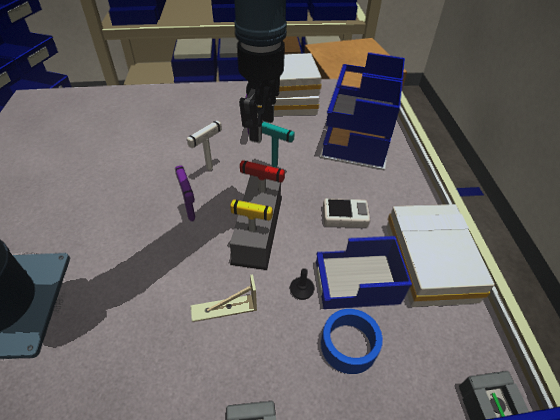

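Request:
servo_tool(
  increments=[0,0,0,0,0,0,0,0,0,0,0,0],
)

```text
clock: 3.52
position: [0.5172, 0.2057, 0.1921]
orientation: [-179.9, 0.0, 156.6]
wrist_force: [0.5, -1.1, 0.0]
finger_gap: 0.0601
finger_force: 0.0
```

```bash
python3 - <<'E'
from h import *
o=status.get_obs();print(o['position'],o['orientation'],o['q'])
for n in('side','top'):
    c=camera_params(n);Pi=np.linalg.inv(c['pose']);K=np.array([[c['fx'],0,c['cx']],[0,c['fy'],c['cy']],[0,0,1.]])
    pt=np.array([o['position'],[.516,.209,.136]]);uv,_=cv2.projectPoints(pt,cv2.Rodrigues(Pi[:3,:3])[0],Pi[:3,3],K,np.array(c['dist'],float));print(n,uv.round(1).tolist())
rows(o['position'],o['orientation'][2],[.5155,.2090,.104],157,5)
E
```

```text
[0.51716698 0.20569151 0.19213863] [-1.79946836e+02  2.47852153e-02  1.56560989e+02] [  7.61226455  29.17935985 -45.37740632 101.10925118  23.74177388
  59.75779768  20.17230116]
side [[[261.7, 145.6]], [[261.3, 166.3]]]
top [[[237.1, 220.8]], [[237.7, 224.1]]]
[np.float64(0.0006), np.float64(0.0005), np.float64(0.0176), 0, 0, np.float64(-0.09)]
[np.float64(0.0006), np.float64(0.0005), np.float64(0.0176), 0, 0, np.float64(-0.09)]
[np.float64(0.0006), np.float64(0.0005), np.float64(0.0176), 0, 0, np.float64(-0.09)]
[np.float64(0.0006), np.float64(0.0005), np.float64(0.0176), 0, 0, np.float64(-0.09)]
[np.float64(0.0006), np.float64(0.0005), np.float64(0.0176), 0, 0, np.float64(-0.09)]
```

Request:
servo_tool(
  increments=[0,0,0.018,0,0,0,0,0,0.012,0,0,0,0,0,0.006,0,0,0,0,0,0,0,0,0,0,0,0,0,0,0],
)

```text
clock: 4.15
position: [0.5176, 0.2067, 0.1563]
orientation: [180.0, 0.0, 156.6]
wrist_force: [0.0, 0.2, -1.2]
finger_gap: 0.0597
finger_force: 0.0
```

Request:
servo_tool(
  increments=[0.0027,0.0014,0.018,0,0,-0.4,0,0,0.018,0,0,0,0,0,0.012,0,0,0,0,0,0.004,0,0,0,0,0,0,0,0,0],
)

```text
clock: 4.78
position: [0.5154, 0.2089, 0.1038]
orientation: [-180.0, -0.0, 157.0]
wrist_force: [-0.7, -0.7, 0.3]
finger_gap: 0.0597
finger_force: 0.0
```

Request:
servo_tool(
  increments=[0,0,0,0,0,0,0,0,0,0,0,0,0,0,0,0,0,0,0,0,0,0,0,0],
  jaw=0,
  squeeze=60,
)

```text
clock: 5.28
position: [0.516, 0.2092, 0.1046]
orientation: [179.9, 0.1, 157.0]
wrist_force: [0.5, 0.8, 5.4]
finger_gap: 0.0144
finger_force: 58.7
```

Request:
servo_tool(
  increments=[0,0,-0.006,0,0,0,0,0,-0.018,0,0,0,0,0,-0.025,0,0,0,0,0,-0.025,0,0,0,0,0,-0.02,0,0,0],
)

```text
clock: 5.9
position: [0.5155, 0.209, 0.1998]
orientation: [180.0, 0.0, 157.0]
wrist_force: [-0.5, -0.2, -2.5]
finger_gap: 0.0147
finger_force: 58.8
```

Request:
servo_tool(
  increments=[0,0,-0.006,0,0,0,0,0,0,0,0,0,0,0,0,0,0,0],
)

```text
clock: 6.28
position: [0.5149, 0.2084, 0.2031]
orientation: [-179.9, -0.1, 157.0]
wrist_force: [0.2, 0.3, -2.0]
finger_gap: 0.0143
finger_force: 58.8
```

```bash
python3 - <<'E'
from h import *
o=status.get_obs();print(o['position'],o['orientation'],o['q'],o['finger_gap'])
a,_=save('side','s2');b,_=save('top','t2')
c=cv2.resize(np.hstack([a[60:260,170:350],b[140:340,150:330]])[:,:,::-1],None,fx=2.2,fy=2.2);cv2.imwrite('pics/c2.png',c)
E
```

```text
[0.51489887 0.20843966 0.20309216] [-1.79932321e+02 -6.62335037e-02  1.57011519e+02] [  7.82729511  28.47543559 -46.02059688 100.5625942   23.0802848
  60.96940002  20.79081257] 0.014299783348382937
```

View pics/c2.png

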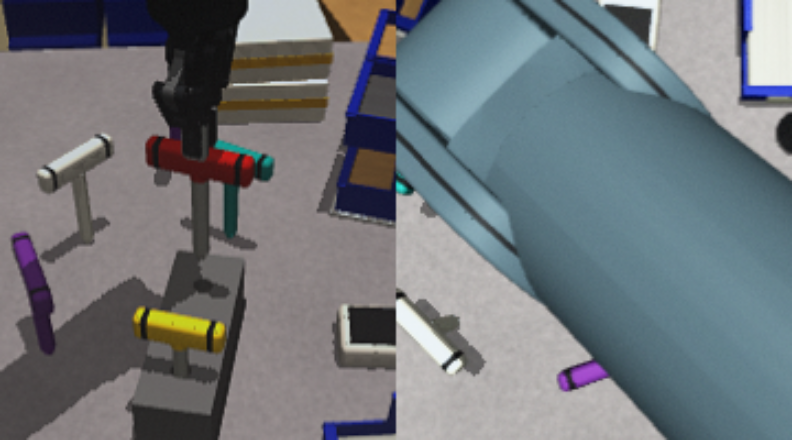

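```bash
python3 - <<'E'
from h import *
f=lambda c:np.array(c,float)/2.2+np.array([170,60])-.25
print(plane('side',f([[201,257],[193,150],[209,150]]),.1085))
print('bar',plane('side',f([[148,137],[254,155]]),.235),plane('side',f([[148,137],[254,155]]),.235).mean(0))
o=status.get_obs();rows(o['position'],157,[.45,.0,.22],150,6);rows([.45,.0,.22],150,[.477,-.2585,.18],150,7)
E
```

```text
[[0.51514154 0.20768221 0.1085    ]
 [0.51463104 0.37812036 0.1085    ]
 [0.53201817 0.37717789 0.1085    ]]
bar [[0.47198595 0.22537264 0.235     ]
 [0.5603667  0.19488166 0.235     ]] [0.51617633 0.21012715 0.235     ]
[np.float64(-0.0036), np.float64(-0.0362), np.float64(-0.0028), 0, 0, 1.17]
[np.float64(-0.0044), np.float64(-0.0361), np.float64(-0.0028), 0, 0, 1.17]
[np.float64(-0.0051), np.float64(-0.0361), np.float64(-0.0028), 0, 0, 1.17]
[np.float64(-0.0058), np.float64(-0.0359), np.float64(-0.0028), 0, 0, 1.17]
[np.float64(-0.0066), np.float64(-0.0358), np.float64(-0.0028), 0, 0, 1.17]
[np.float64(-0.0073), np.float64(-0.0357), np.float64(-0.0028), 0, 0, 1.17]
[np.float64(-0.0218), np.float64(-0.0301), np.float64(0.0057), 0, 0, -0.0]
[np.float64(-0.0218), np.float64(-0.0301), np.float64(0.0057), 0, 0, -0.0]
[np.float64(-0.0218), np.float64(-0.0301), np.float64(0.0057), 0, 0, -0.0]
[np.float64(-0.0218), np.float64(-0.0301), np.float64(0.0057), 0, 0, -0.0]
[np.float64(-0.0218), np.float64(-0.0301), np.float64(0.0057), 0, 0, -0.0]
[np.float64(-0.0218), np.float64(-0.0301), np.float64(0.0057), 0, 0, -0.0]
[np.float64(-0.0218), np.float64(-0.0301), np.float64(0.0057), 0, 0, -0.0]
```

Request:
servo_tool(
  increments=[0,0,-0.025,0,0,0,0,0,-0.035,0,0,0,-0.004,-0.025,-0.015,0,0,1.2,-0.0044,-0.036,0,0,0,1.2,-0.005,-0.036,0,0,0,1.2],
)

```text
clock: 7.0
position: [0.4872, 0.114, 0.2786]
orientation: [-180.0, -0.0, 153.4]
wrist_force: [0.6, -0.2, -1.8]
finger_gap: 0.0143
finger_force: 58.9
```

Request:
servo_tool(
  increments=[-0.0058,-0.036,0,0,0,1.2,-0.0065,-0.036,0,0,0,1.2,-0.0073,-0.036,0,0,0,1,-0.0218,-0.03,0,0,0,0,-0.0218,-0.03,0,0,0,0],
)

```text
clock: 7.62
position: [0.4621, -0.0647, 0.2788]
orientation: [-180.0, -0.0, 150.0]
wrist_force: [-0.3, -0.1, -2.1]
finger_gap: 0.0143
finger_force: 58.9
```

Request:
servo_tool(
  increments=[-0.0218,-0.03,0.01,0,0,0,-0.0218,-0.03,0.02,0,0,0,-0.0218,-0.03,0.02,0,0,0,-0.0218,-0.03,0.02,0,0,0,-0.015,-0.02,0.01,0,0,0],
)

```text
clock: 8.25
position: [0.4801, -0.2373, 0.1974]
orientation: [-180.0, -0.1, 149.9]
wrist_force: [0.1, 0.3, -2.0]
finger_gap: 0.0149
finger_force: 58.9
```

Request:
servo_tool(
  increments=[0,0,0,0,0,0,0,0,0,0,0,0,0,0,0,0,0,0,0,0,0,0,0,0],
)

```text
clock: 8.75
position: [0.4814, -0.2351, 0.1995]
orientation: [180.0, 0.0, 150.1]
wrist_force: [-0.5, 1.5, -2.5]
finger_gap: 0.0149
finger_force: 58.9
```

```bash
python3 - <<'E'
from h import *
o=status.get_obs();print(o['position'],o['orientation'],o['q'],o['wrist_force'],o['moment'])
rows(o['position'],o['orientation'][2],[.477,-.2585,.145],150,2)
E
```

```text
[ 0.48135765 -0.23514109  0.19946259] [1.79999787e+02 4.18963595e-02 1.50085277e+02] [ 49.54927087  23.84194001 -36.05488894 104.10227289  16.43572179
  57.29124824  66.92853444] [-0.52669984  1.47649513 -2.45546398] [-0.00570588  0.0355134   0.00224498]
[np.float64(-0.0039), np.float64(-0.0112), np.float64(0.0272), 0, 0, np.float64(0.04)]
[np.float64(-0.0039), np.float64(-0.0112), np.float64(0.0272), 0, 0, np.float64(0.04)]
```

Request:
servo_tool(
  increments=[-0.0039,-0.0112,0.025,0,0,0,-0.0039,-0.0112,0.025,0,0,0,0,0,0.002,0,0,0,0,0,0,0,0,0,0,0,0,0,0,0],
)

```text
clock: 9.38
position: [0.4776, -0.2587, 0.1482]
orientation: [180.0, 0.1, 150.1]
wrist_force: [0.1, -0.0, -1.2]
finger_gap: 0.0141
finger_force: 58.9
```

```bash
python3 - <<'E'
from h import *
o=status.get_obs();print(o['position'],o['orientation'],o['wrist_force'],o['moment'])
b,_=save('top','t3')
cv2.imwrite('pics/c3.png',cv2.resize(b[180:320,380:560][:,:,::-1],None,fx=4,fy=4))
rows(o['position'],o['orientation'][2],[.477,-.2585,.132],150,1)
E
```

```text
[ 0.47762446 -0.25868099  0.14819821] [1.79981879e+02 1.12012874e-01 1.50068710e+02] [ 0.14051788 -0.04075692 -1.21386878] [ 0.02143255 -0.02251781  0.00188898]
[np.float64(0.0006), np.float64(-0.0002), np.float64(0.0162), 0, 0, np.float64(0.07)]
```

View pics/c3.png

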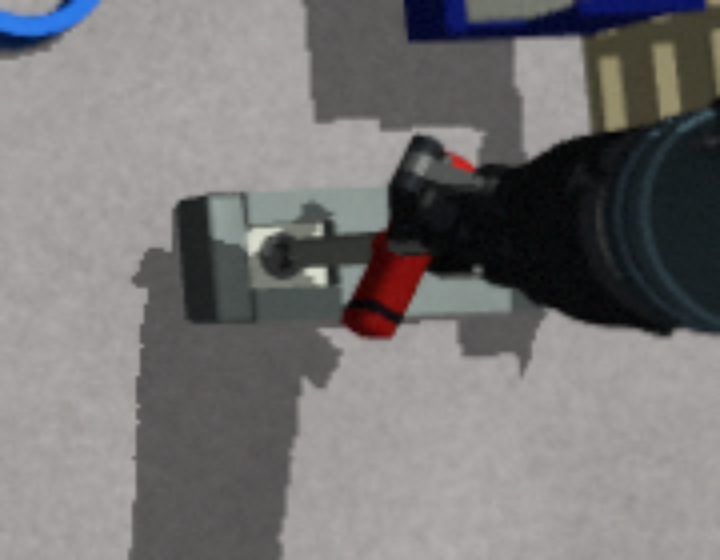

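```bash
python3 - <<'E'
from h import *
c=camera_params('top');Pi=np.linalg.inv(c['pose']);K=np.array([[c['fx'],0,c['cx']],[0,c['fy'],c['cy']],[0,0,1.]])
pt=np.array([[.4776,-.2587,.0536],[.477,-.2585,.034],[.4776,-.2587,.0736]]);uv,_=cv2.projectPoints(pt,cv2.Rodrigues(Pi[:3,:3])[0],Pi[:3,3],K,np.array(c['dist'],float))
uv=uv.reshape(-1,2);print(uv,(uv-[380,180]+.4)*4)
b=cv2.imread('pics/t3.png');cv2.imwrite('pics/c4.png',cv2.resize(b[230:262,435:480],None,fx=16,fy=16,interpolation=cv2.INTER_CUBIC))
E
```

```text
[[454.10882123 242.89324875]
 [449.96329213 243.49355585]
 [458.46019747 242.5388219 ]] [[298.03528492 253.172995  ]
 [281.45316851 255.57422338]
 [315.44078987 251.75528759]]
```

View pics/c4.png

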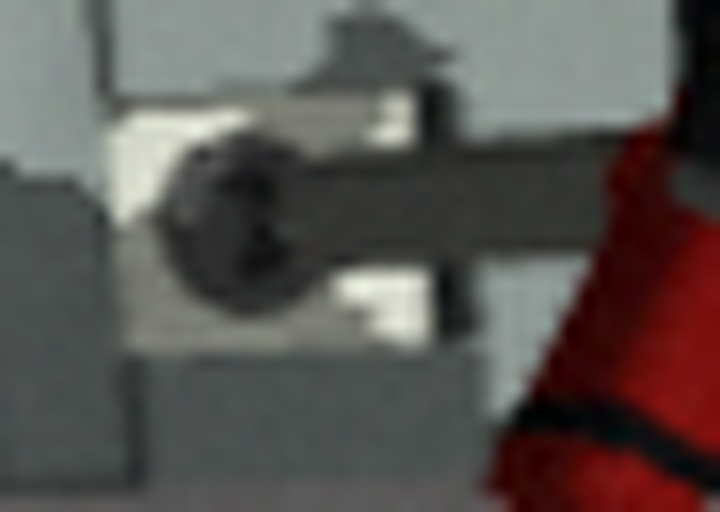

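Request:
servo_tool(
  increments=[0.0006,-0.0002,0.01,0,0,0,0,0,0.007,0,0,0,0,0,0.002,0,0,0,0,0,0.001,0,0,0,0,0,0,0,0,0],
)

```text
clock: 10.05
position: [0.4761, -0.259, 0.127]
orientation: [180.0, 0.0, 150.0]
wrist_force: [0.1, 0.5, -1.6]
finger_gap: 0.0147
finger_force: 58.9
```

Request:
servo_tool(
  increments=[0,0,0.002,0,0,0,0,0,0.001,0,0,0,0,0,0,0,0,0],
)

```text
clock: 10.42
position: [0.4759, -0.259, 0.1239]
orientation: [-180.0, -0.0, 150.0]
wrist_force: [-0.4, -0.2, -2.1]
finger_gap: 0.0146
finger_force: 58.9
```

Request:
servo_tool(
  increments=[0,0,0.002,0,0,0,0,0,0.001,0,0,0,0,0,0,0,0,0],
)

```text
clock: 10.8
position: [0.4758, -0.2591, 0.1208]
orientation: [-180.0, -0.0, 150.0]
wrist_force: [-0.3, -0.2, -1.8]
finger_gap: 0.0145
finger_force: 58.9
```

Request:
servo_tool(
  increments=[0,0,0.002,0,0,0,0,0,0.001,0,0,0,0,0,0,0,0,0],
)

```text
clock: 11.18
position: [0.4758, -0.259, 0.1178]
orientation: [-180.0, -0.0, 150.0]
wrist_force: [0.8, -0.4, -1.0]
finger_gap: 0.0141
finger_force: 58.7
```

Request:
servo_tool(
  increments=[0,0,0.0015,0,0,0,0,0,0.0005,0,0,0,0,0,0,0,0,0],
)

```text
clock: 11.55
position: [0.4759, -0.259, 0.1159]
orientation: [-180.0, -0.0, 150.0]
wrist_force: [-0.3, -0.2, -1.7]
finger_gap: 0.0145
finger_force: 58.7
```

Request:
servo_tool(
  increments=[0,0,0.0015,0,0,0,0,0,0.0015,0,0,2,0,0,0,0,0,4,0,0,0,0,0,4,0,0,0,0,0,4],
)

```text
clock: 12.18
position: [0.4759, -0.2589, 0.1128]
orientation: [-180.0, -0.0, 135.8]
wrist_force: [-0.9, 0.1, -2.8]
finger_gap: 0.0145
finger_force: 58.8
```

```bash
python3 - <<'E'
from h import *
o=status.get_obs();print(o['position'],o['orientation'],o['wrist_force'],o['moment'],o['q'])
E
```

```text
[ 0.47585785 -0.25893629  0.11284312] [-1.79997071e+02 -1.48812171e-02  1.35802053e+02] [-0.89100488  0.12352407 -2.78060219] [-0.17029728 -0.01353175 -0.02729576] [ 46.30434227  30.12209774 -29.18501167 107.45960957  19.4233852
  47.36769973  52.88499941]
```

Request:
servo_tool(
  increments=[0,0,0,0,0,6,0,0,0,0,0,6,0,0,0,0,0,6,0,0,0,0,0,6,0,0,0,0,0,6],
)

```text
clock: 12.8
position: [0.476, -0.2587, 0.1128]
orientation: [180.0, -0.0, 105.8]
wrist_force: [0.6, 0.0, -3.2]
finger_gap: 0.0139
finger_force: 58.7
```

```bash
python3 - <<'E'
from h import *
o=status.get_obs();print(o['position'],o['orientation'],o['wrist_force'],o['moment'],o['q'])
E
```

```text
[ 0.47601053 -0.25874935  0.11284342] [ 1.79996594e+02 -1.15436517e-02  1.05769004e+02] [ 0.57123771  0.00420384 -3.15976921] [-0.08610961 -0.09537975  0.15465457] [ 40.92755423  28.82580841 -22.08406991 107.77709625  14.54476634
  46.14010652  26.93615908]
```

Request:
servo_tool(
  increments=[0,0,0,0,0,7,0,0,0,0,0,7,0,0,0,0,0,7,0,0,0,0,0,7,0,0,0,0,0,7],
)

```text
clock: 13.42
position: [0.4762, -0.2586, 0.1129]
orientation: [180.0, -0.0, 70.7]
wrist_force: [1.1, -0.2, -2.5]
finger_gap: 0.0146
finger_force: 58.7
```

Request:
servo_tool(
  increments=[0,0,0,0,0,7,0,0,0,0,0,7,0,0,0,0,0,7,0,0,0,0,0,7,0,0,0,0,0,7],
)

```text
clock: 14.05
position: [0.4762, -0.2586, 0.1129]
orientation: [-180.0, -0.0, 35.7]
wrist_force: [0.6, 0.4, -3.4]
finger_gap: 0.0149
finger_force: 58.7
```

Request:
servo_tool(
  increments=[0,0,0,0,0,0,0,0,0,0,0,0],
)

```text
clock: 14.3
position: [0.476, -0.2587, 0.1129]
orientation: [-180.0, -0.0, 36.1]
wrist_force: [0.6, 0.9, -3.2]
finger_gap: 0.0143
finger_force: 58.7
```

```bash
python3 - <<'E'
from h import *
o=status.get_obs();print(o['position'],o['orientation'],o['wrist_force'],o['moment'],o['q'])
E
```

```text
[ 0.47602367 -0.25874039  0.11286027] [-1.79989791e+02 -4.67760962e-03  3.61375077e+01] [ 0.60142478  0.91118696 -3.16049936] [-0.04114202 -0.19687156  0.09561323] [ 28.04108624  27.18971107  -5.45670204 108.55625085   3.54605238
  44.42095801 -33.21270763]
```

Request:
servo_tool(
  increments=[0,0,0,0,0,0,0,0,0,0,0,0,0,0,0,0,0,0,0,0,0,0,0,0,0,0,0,0,0,0],
  jaw=0.075,
)

```text
clock: 14.92
position: [0.476, -0.2591, 0.113]
orientation: [180.0, -0.0, 36.0]
wrist_force: [0.1, -0.4, 0.3]
finger_gap: 0.0747
finger_force: 0.0
```

Request:
servo_tool(
  increments=[0,0,-0.01,0,0,0,0,0,-0.025,0,0,0,0,0,-0.025,0,0,0,0,0,-0.01,0,0,0,0,0,0,0,0,-6],
)

```text
clock: 15.55
position: [0.4765, -0.2592, 0.184]
orientation: [179.9, -0.0, 42.1]
wrist_force: [-0.2, -0.5, -0.9]
finger_gap: 0.0751
finger_force: 0.0
```

```bash
python3 - <<'E'
from h import *
o=status.get_obs();print(o['position'],o['orientation'],o['wrist_force'],o['finger_gap'])
b,d=save('top','t5')
h=cv2.cvtColor(b,cv2.COLOR_RGB2HSV);m=cv2.inRange(h,(0,120,40),(8,255,255));v,u=np.nonzero(m);print(len(u),u.min(),u.max(),v.min(),v.max())
cv2.imwrite('pics/c5.png',cv2.resize(b[180:320,380:560][:,:,::-1],None,fx=4,fy=4))
E
```

```text
[ 0.47645387 -0.25923299  0.18395978] [ 1.79905238e+02 -2.63686730e-02  4.21476432e+01] [-0.20129032 -0.51871555 -0.93483872] 0.07512683082135375
396 454 485 222 262
```

View pics/c5.png

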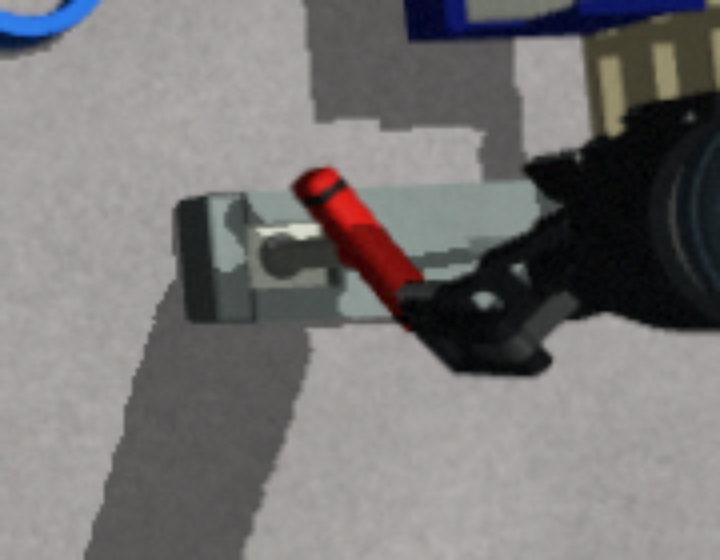

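Request:
servo_tool(
  increments=[0,0,0,0,0,-10,0,0,0,0,0,-10,0,0,0,0,0,-10,0,0,0,0,0,-10,0,0,0,0,0,-10],
)

```text
clock: 16.23
position: [0.4756, -0.2588, 0.1825]
orientation: [-179.9, -0.0, 92.3]
wrist_force: [-0.9, -0.8, -0.6]
finger_gap: 0.0751
finger_force: 0.0
```

Request:
servo_tool(
  increments=[0,0,0,0,0,-10,0,0,0,0,0,-10,0,0,0,0,0,-10,0,0,0,0,0,-10,0,0,0,0,0,-10],
)

```text
clock: 16.85
position: [0.4756, -0.2589, 0.1825]
orientation: [-180.0, -0.1, 142.2]
wrist_force: [-0.3, 0.1, -0.5]
finger_gap: 0.0748
finger_force: 0.0
```

Request:
servo_tool(
  increments=[0,0,0,0,0,-10,0,0,0,0,0,-10,0,0,0,0,0,-10,0,0,0,0,0,-10,0,0,0,0,0,-10],
)

```text
clock: 17.48
position: [0.4755, -0.2589, 0.1825]
orientation: [180.0, -0.0, -167.8]
wrist_force: [-0.0, -0.6, 0.7]
finger_gap: 0.0748
finger_force: 0.0
```

Request:
servo_tool(
  increments=[0,0,0,0,0,-10,0,0,0,0,0,-10,0,0,0,0,0,-4,0,0,0,0,0,0],
)

```text
clock: 17.98
position: [0.4756, -0.259, 0.1825]
orientation: [179.9, -0.0, -144.1]
wrist_force: [0.2, 0.7, -0.3]
finger_gap: 0.0753
finger_force: 0.0
```

```bash
python3 - <<'E'
from h import *
o=status.get_obs();print(o['position'],o['orientation'],o['q'])
b,d=save('top','t6')
h=cv2.cvtColor(b,cv2.COLOR_RGB2HSV)
for f in('t5','t6'):
    b=np.load(f'pics/{f}.npz')['p'];h=cv2.cvtColor(b,cv2.COLOR_RGB2HSV)
    m=cv2.inRange(h,(0,120,40),(8,255,255));v,u=np.nonzero(m);P=plane('top',np.c_[u,v],.135)
    print(len(u),P.mean(0));print(cv2.minAreaRect((P[:,:2]*1000).astype(np.float32)))
cv2.imwrite('pics/c6.png',cv2.resize(b[180:320,380:560][:,:,::-1],None,fx=4,fy=4))
E
```

```text
[ 0.4755888  -0.25899149  0.18253585] [ 1.79946136e+02 -1.07228243e-02 -1.44102746e+02] [ 57.25082035  27.85790587 -43.68679638 103.82326837  22.49695927
  57.40334758 130.37328562]
396 [ 0.48253689 -0.25217598  0.135     ]
((477.93994140625, -253.21542358398438), (90.15933990478516, 27.243104934692383), 37.75760269165039)
373 [ 0.48520302 -0.24989459  0.135     ]
((482.35595703125, -249.89404296875), (79.65116119384766, 27.360078811645508), 37.504425048828125)
```

View pics/c6.png

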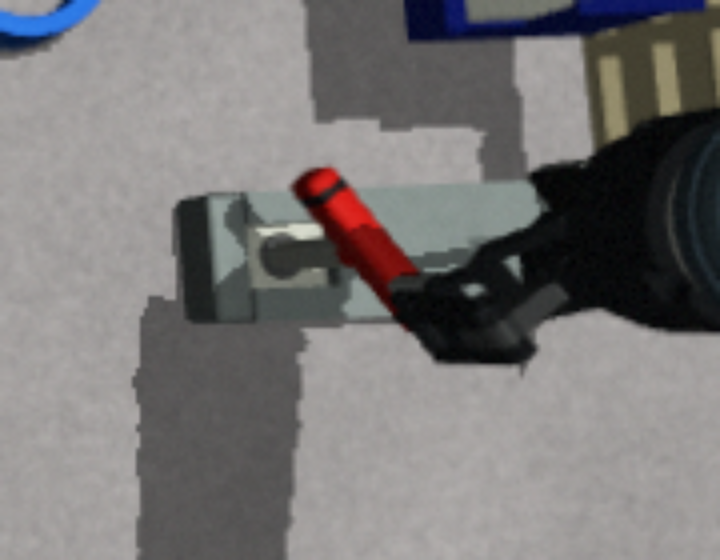

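Request:
servo_tool(
  increments=[0,0,0.02,0,0,-1,0,0,0.025,0,0,0,0,0,0.018,0,0,0,0,0,0.007,0,0,0,0,0,0,0,0,0],
)

```text
clock: 18.65
position: [0.4759, -0.2588, 0.1126]
orientation: [180.0, -0.0, -143.0]
wrist_force: [-0.5, -1.3, 0.2]
finger_gap: 0.075
finger_force: 0.0
```

Request:
servo_tool(
  increments=[0,0,0,0,0,0,0,0,0,0,0,0,0,0,0,0,0,0,0,0,0,0,0,0],
  jaw=0,
  squeeze=60,
)

```text
clock: 19.15
position: [0.4765, -0.2592, 0.1136]
orientation: [-179.9, 0.0, -143.0]
wrist_force: [-0.4, -0.4, 3.6]
finger_gap: 0.0139
finger_force: 58.6
```

```bash
python3 - <<'E'
from h import *
o=status.get_obs();print(o['position'],o['orientation'],o['wrist_force'],o['moment'],o['q'])
E
```

```text
[ 0.47648039 -0.25921554  0.11358628] [-1.79935363e+02  2.60175328e-02 -1.42986391e+02] [-0.37813391 -0.35894896  3.62113917] [ 0.04618174  0.11701453 -0.00159663] [ 54.62122293  33.08220035 -40.68174168 106.94439003  27.63692687
  50.13619271 127.3455686 ]
```

Request:
servo_tool(
  increments=[0,0,0,0,0,7,0,0,0,0,0,7,0,0,0,0,0,7,0,0,0,0,0,7,0,0,0,0,0,7],
)

```text
clock: 19.77
position: [0.4766, -0.259, 0.1135]
orientation: [-180.0, 0.1, -178.2]
wrist_force: [-0.6, 0.3, 3.9]
finger_gap: 0.0135
finger_force: 58.7
```

Request:
servo_tool(
  increments=[0,0,0,0,0,7,0,0,0,0,0,7,0,0,0,0,0,7,0,0,0,0,0,7,0,0,0,0,0,7],
)

```text
clock: 20.4
position: [0.4768, -0.2589, 0.1136]
orientation: [180.0, 0.1, 146.8]
wrist_force: [1.2, 0.8, 3.4]
finger_gap: 0.014
finger_force: 58.7
```

```bash
cat > st.py <<'E'
from h import *
o=status.get_obs();print(o['position'].round(4),o['orientation'].round(2),o['wrist_force'].round(1),o['moment'].round(3),o['q'].round(1),o['finger_gap'])
E
python3 st.py
```

```text
[ 0.4768 -0.2589  0.1136] [1.7997e+02 8.0000e-02 1.4682e+02] [1.2 0.8 3.4] [ 0.191 -0.135  0.176] [ 42.5  29.1 -24.2 107.6  15.9  46.5  66.8] 0.013993288023697661
```

Request:
servo_tool(
  increments=[0,0,0,0,0,6,0,0,0,0,0,4],
)

```text
clock: 20.65
position: [0.4769, -0.2589, 0.1136]
orientation: [180.0, 0.1, 136.9]
wrist_force: [0.5, 0.7, 2.3]
finger_gap: 0.0136
finger_force: 58.7
```

```bash
python3 st.py
```

```text
[ 0.4769 -0.2589  0.1136] [1.7995e+02 9.0000e-02 1.3690e+02] [0.5 0.7 2.3] [ 0.078 -0.188  0.108] [ 40.7  28.7 -21.8 107.7  14.4  46.1  58.2] 0.0135843246743554
```

Request:
servo_tool(
  increments=[0,0,0,0,0,6,0,0,0,0,0,6],
)

```text
clock: 20.9
position: [0.4769, -0.2589, 0.1136]
orientation: [179.9, 0.1, 124.9]
wrist_force: [0.4, -0.0, 1.3]
finger_gap: 0.0135
finger_force: 58.7
```

```bash
python3 st.py
```

```text
[ 0.4769 -0.2589  0.1136] [1.7993e+02 7.0000e-02 1.2486e+02] [ 0.4 -0.   1.3] [ 0.125 -0.219  0.07 ] [ 38.5  28.3 -19.  107.9  12.4  45.7  47.8] 0.013536151683723118
```

Request:
servo_tool(
  increments=[0,0,0,0,0,6,0,0,0,0,0,6],
)

```text
clock: 21.15
position: [0.477, -0.2589, 0.1135]
orientation: [179.9, 0.1, 112.9]
wrist_force: [1.4, -0.3, 2.1]
finger_gap: 0.0138
finger_force: 58.7
```

```bash
python3 st.py
```

```text
[ 0.477  -0.2589  0.1135] [1.7991e+02 6.0000e-02 1.1286e+02] [ 1.4 -0.3  2.1] [ 0.071 -0.268  0.116] [ 36.3  28.  -16.1 108.   10.5  45.3  37.4] 0.013843592738938676
```

Request:
servo_tool(
  increments=[0,0,0,0,0,6,0,0,0,0,0,6],
)

```text
clock: 21.4
position: [0.4771, -0.259, 0.1136]
orientation: [179.9, 0.0, 100.9]
wrist_force: [1.1, 0.3, 2.6]
finger_gap: 0.0137
finger_force: 58.7
```

```bash
python3 st.py
```

```text
[ 0.4771 -0.259   0.1136] [1.7989e+02 5.0000e-02 1.0086e+02] [1.1 0.3 2.6] [ 0.03  -0.246  0.125] [ 34.1  27.7 -13.3 108.1   8.6  45.   27.1] 0.013723042454781259
```

Request:
servo_tool(
  increments=[0,0,0,0,0,6,0,0,0,0,0,6],
)

```text
clock: 21.65
position: [0.4769, -0.259, 0.1135]
orientation: [179.9, 0.0, 88.9]
wrist_force: [0.8, -1.3, 1.9]
finger_gap: 0.0138
finger_force: 59.4
```

```bash
python3 st.py
```

```text
[ 0.4769 -0.259   0.1135] [1.799e+02 3.000e-02 8.888e+01] [ 0.8 -1.3  1.9] [ 0.026 -0.233  0.277] [ 31.9  27.4 -10.4 108.3   6.8  44.8  16.7] 0.013829762545658816
```

Request:
servo_tool(
  increments=[0,0,0,0,0,4,0,0,0,0,0,4],
)

```text
clock: 21.9
position: [0.4768, -0.259, 0.1134]
orientation: [179.9, 0.0, 80.9]
wrist_force: [1.0, 0.3, 0.9]
finger_gap: 0.0136
finger_force: 59.0
```

```bash
python3 st.py
```

```text
[ 0.4768 -0.259   0.1134] [1.7991e+02 2.0000e-02 8.0950e+01] [1.  0.3 0.9] [-0.003 -0.274  0.211] [ 30.4  27.3  -8.5 108.4   5.5  44.6   9.9] 0.013612858073794452
```

Request:
servo_tool(
  increments=[0,0,0,0,0,6,0,0,0,0,0,6],
)

```text
clock: 22.15
position: [0.4767, -0.259, 0.1133]
orientation: [179.9, -0.0, 68.8]
wrist_force: [1.3, -0.7, 0.4]
finger_gap: 0.0136
finger_force: 58.6
```

```bash
python3 st.py
```

```text
[ 0.4767 -0.259   0.1133] [ 1.7992e+02 -1.0000e-02  6.8850e+01] [ 1.3 -0.7  0.4] [-0.124 -0.301  0.063] [ 28.1  27.2  -5.6 108.5   3.6  44.4  -0.6] 0.013563582811843253
```

Request:
servo_tool(
  increments=[0,0,0,0,0,0],
)

```text
clock: 22.28
position: [0.4765, -0.259, 0.1132]
orientation: [179.9, 0.0, 69.1]
wrist_force: [1.5, -0.9, 1.1]
finger_gap: 0.0137
finger_force: 58.8
```

```bash
python3 st.py; python3 - <<'E'
from h import *
b,d=save('top','t7')
h=cv2.cvtColor(b,cv2.COLOR_RGB2HSV);m=cv2.inRange(h,(0,120,40),(8,255,255));v,u=np.nonzero(m);print(len(u))
P=plane('top',np.c_[u,v],.142);print(cv2.minAreaRect((P[:,:2]*1000).astype(np.float32)))
cv2.imwrite('pics/c7.png',cv2.resize(b[180:320,380:560][:,:,::-1],None,fx=4,fy=4))
E
```

```text
[ 0.4765 -0.259   0.1132] [1.7994e+02 1.0000e-02 6.9080e+01] [ 1.5 -0.9  1.1] [-0.075 -0.336 -0.049] [ 28.1  27.2  -5.6 108.5   3.7  44.4  -0.4] 0.013706128283052135
243
((480.367919921875, -240.3277587890625), (69.38819122314453, 21.285249710083008), 68.92925262451172)
```

Request:
servo_tool(
  increments=[0,0,0,0,0,5,0,0,0,0,0,5],
)

```text
clock: 22.58
position: [0.4759, -0.259, 0.1128]
orientation: [-180.0, -0.0, 59.0]
wrist_force: [1.1, 0.5, -1.4]
finger_gap: 0.0133
finger_force: 58.6
```

```bash
python3 st.py
```

```text
[ 0.4759 -0.259   0.1128] [-180.     -0.     58.98] [ 1.1  0.5 -1.4] [-0.142 -0.278  0.037] [ 26.3  27.1  -3.2 108.7   2.1  44.3  -9.1] 0.013320518516618087
```

Request:
servo_tool(
  increments=[0,0,0,0,0,5,0,0,0,0,0,5],
)

```text
clock: 22.82
position: [0.4758, -0.2591, 0.1127]
orientation: [-180.0, 0.0, 49.0]
wrist_force: [0.5, -1.1, -2.5]
finger_gap: 0.0135
finger_force: 58.6
```

```bash
python3 st.py
```

```text
[ 0.4758 -0.2591  0.1127] [-179.99    0.     48.97] [ 0.5 -1.1 -2.5] [-0.152 -0.305  0.052] [ 24.4  27.1  -0.8 108.8   0.5  44.2 -17.7] 0.013539880163590567
```

Request:
servo_tool(
  increments=[0,0,0,0,0,4,0,0,0,0,0,4],
)

```text
clock: 23.08
position: [0.4758, -0.2591, 0.1127]
orientation: [-180.0, 0.0, 41.0]
wrist_force: [0.7, -0.2, -1.7]
finger_gap: 0.0137
finger_force: 58.6
```

```bash
python3 st.py
```

```text
[ 0.4758 -0.2591  0.1127] [-1.7999e+02  1.0000e-02  4.1020e+01] [ 0.7 -0.2 -1.7] [-0.226 -0.271  0.092] [ 22.9  27.    1.2 108.9  -0.8  44.1 -24.5] 0.01370180340493963
```

Request:
servo_tool(
  increments=[0,0,0,0,0,4,0,0,0,0,0,4],
)

```text
clock: 23.32
position: [0.4759, -0.2591, 0.1127]
orientation: [180.0, 0.0, 33.0]
wrist_force: [1.1, -0.9, -1.7]
finger_gap: 0.0136
finger_force: 59.7
```

```bash
python3 st.py
```

```text
[ 0.4759 -0.2591  0.1127] [1.800e+02 2.000e-02 3.305e+01] [ 1.1 -0.9 -1.7] [-0.194 -0.286  0.276] [ 21.4  27.    3.1 109.   -2.   44.  -31.4] 0.013600636104845678
```

Request:
servo_tool(
  increments=[0,0,0,0,0,4,0,0,0,0,0,4],
)

```text
clock: 23.58
position: [0.4758, -0.2591, 0.1127]
orientation: [180.0, 0.0, 25.1]
wrist_force: [-0.2, -1.2, -1.3]
finger_gap: 0.0135
finger_force: 59.9
```

```bash
python3 st.py
```

```text
[ 0.4758 -0.2591  0.1127] [1.800e+02 2.000e-02 2.506e+01] [-0.2 -1.2 -1.3] [-0.223 -0.224  0.241] [ 19.8  27.1   5.1 109.1  -3.3  44.  -38.2] 0.013510886060066889
```

Request:
servo_tool(
  increments=[0,0,0,0,0,3],
)

```text
clock: 23.7
position: [0.4758, -0.2591, 0.1127]
orientation: [180.0, 0.0, 22.1]
wrist_force: [0.8, -0.7, -1.3]
finger_gap: 0.0135
finger_force: 59.8
```

```bash
python3 st.py
```

```text
[ 0.4758 -0.2591  0.1127] [1.800e+02 2.000e-02 2.208e+01] [ 0.8 -0.7 -1.3] [-0.269 -0.237  0.228] [ 19.3  27.1   5.8 109.1  -3.8  44.  -40.8] 0.013517347490862537
```

Request:
servo_tool(
  increments=[0,0,0,0,0,3],
)

```text
clock: 23.82
position: [0.4758, -0.2591, 0.1127]
orientation: [180.0, 0.0, 19.1]
wrist_force: [0.5, -1.0, -1.4]
finger_gap: 0.0137
finger_force: 59.6
```

```bash
python3 st.py
```

```text
[ 0.4758 -0.2591  0.1127] [1.800e+02 2.000e-02 1.908e+01] [ 0.5 -1.  -1.4] [-0.276 -0.188  0.173] [ 18.7  27.1   6.5 109.1  -4.3  44.  -43.3] 0.013744640042060313
```

Request:
servo_tool(
  increments=[0,0,0,0,0,3],
)

```text
clock: 23.95
position: [0.4757, -0.2591, 0.1127]
orientation: [-180.0, 0.0, 16.1]
wrist_force: [-0.6, -1.2, -1.8]
finger_gap: 0.0137
finger_force: 59.5
```

```bash
python3 st.py; python3 - <<'E'
from h import *
b,d=save('top','t8')
h=cv2.cvtColor(b,cv2.COLOR_RGB2HSV);m=cv2.inRange(h,(0,120,40),(8,255,255));v,u=np.nonzero(m);print(len(u))
P=plane('top',np.c_[u,v],.142);print(cv2.minAreaRect((P[:,:2]*1000).astype(np.float32)))
E
```

```text
[ 0.4757 -0.2591  0.1127] [-1.800e+02  3.000e-02  1.607e+01] [-0.6 -1.2 -1.8] [-0.238 -0.237  0.145] [ 18.1  27.1   7.3 109.2  -4.7  44.  -45.9] 0.013695464348977716
304
((473.24658203125, -251.68544006347656), (93.75507354736328, 28.37542152404785), 17.211149215698242)
```

```bash
python3 - <<'E'
from h import *
rows([.4757,-.2591,.275],16,[.46,-.03,.275],16,6);rows([.46,-.03,.275],16,[.516,.2092,.275],16,6)
E
```

```text
[np.float64(0.008), np.float64(-0.0374), np.float64(-0.0), 0, 0, -0.0]
[np.float64(0.008), np.float64(-0.0374), np.float64(-0.0), 0, 0, -0.0]
[np.float64(0.008), np.float64(-0.0374), np.float64(-0.0), 0, 0, -0.0]
[np.float64(0.008), np.float64(-0.0374), np.float64(-0.0), 0, 0, -0.0]
[np.float64(0.008), np.float64(-0.0374), np.float64(-0.0), 0, 0, -0.0]
[np.float64(0.008), np.float64(-0.0374), np.float64(-0.0), 0, 0, -0.0]
[np.float64(0.02), np.float64(-0.0357), np.float64(-0.0), 0, 0, -0.0]
[np.float64(0.02), np.float64(-0.0357), np.float64(-0.0), 0, 0, -0.0]
[np.float64(0.02), np.float64(-0.0357), np.float64(-0.0), 0, 0, -0.0]
[np.float64(0.02), np.float64(-0.0357), np.float64(-0.0), 0, 0, -0.0]
[np.float64(0.02), np.float64(-0.0357), np.float64(-0.0), 0, 0, -0.0]
[np.float64(0.02), np.float64(-0.0357), np.float64(-0.0), 0, 0, -0.0]
```

Request:
servo_tool(
  increments=[0,0,-0.006,0,0,0,0,0,-0.02,0,0,0,0,0,-0.03,0,0,0,0,0,-0.035,0,0,0,0,0,-0.035,0,0,0],
)

```text
clock: 24.62
position: [0.4756, -0.2589, 0.2406]
orientation: [-180.0, 0.0, 16.1]
wrist_force: [0.4, -0.4, -2.5]
finger_gap: 0.0128
finger_force: 69.6
```

Request:
servo_tool(
  increments=[0,0,-0.025,0,0,0,0,0,-0.01,0,0,0,0,0,0,0,0,0],
)

```text
clock: 25.0
position: [0.4759, -0.259, 0.2742]
orientation: [180.0, -0.0, 16.1]
wrist_force: [-0.3, -0.3, -2.5]
finger_gap: 0.0128
finger_force: 69.6
```

```bash
python3 st.py; python3 - <<'E'
from h import *
save('top','t9');b=cv2.imread('pics/t9.png');a=cv2.imread('pics/t0.png')
f=lambda i:cv2.resize(i[228:262,435:470],None,fx=11,fy=11,interpolation=cv2.INTER_CUBIC)
cv2.imwrite('pics/c9.png',np.hstack([f(a),f(b)]))
E
```

```text
[ 0.4759 -0.259   0.2742] [ 1.7999e+02 -2.0000e-02  1.6050e+01] [-0.3 -0.3 -2.5] [ 0.009  0.038 -0.047] [ 16.6  15.9   8.8 100.4  -2.7  64.  -47.7] 0.012832663937607075
```

View pics/c9.png

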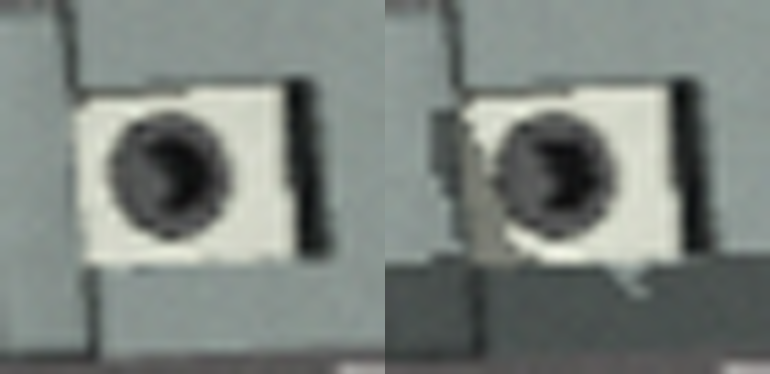

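Request:
servo_tool(
  increments=[0.008,-0.037,0,0,0,0,0.008,-0.037,0,0,0,0,0.008,-0.037,0,0,0,0,0.008,-0.037,0,0,0,0,0.008,-0.037,0,0,0,0],
)

```text
clock: 25.68
position: [0.4623, -0.0689, 0.2727]
orientation: [-180.0, 0.1, 16.0]
wrist_force: [0.5, 0.2, -1.7]
finger_gap: 0.013
finger_force: 69.6
```

Request:
servo_tool(
  increments=[0.008,-0.037,0,0,0,0,0.02,-0.036,0,0,0,0,0.02,-0.036,0,0,0,0,0.02,-0.036,0,0,0,0,0.02,-0.036,0,0,0,0],
)

```text
clock: 26.3
position: [0.4974, 0.1291, 0.2726]
orientation: [180.0, 0.1, 16.0]
wrist_force: [0.0, 1.0, -1.7]
finger_gap: 0.0127
finger_force: 69.7
```

Request:
servo_tool(
  increments=[0.02,-0.034,0,0,0,0,0.015,-0.03,0,0,0,0,0,0,0,0,0,0,0,0,0,0,0,0,0,0,0,0,0,0],
)

```text
clock: 26.92
position: [0.5139, 0.1978, 0.2735]
orientation: [180.0, 0.1, 15.9]
wrist_force: [0.2, 0.6, -1.5]
finger_gap: 0.0127
finger_force: 69.7
```

```bash
python3 st.py; python3 - <<'E'
from h import *
o=status.get_obs();rows(o['position'],o['orientation'][2],[.516,.2092,.205],16,4)
E
```

```text
[0.5139 0.1978 0.2735] [1.7996e+02 6.0000e-02 1.5910e+01] [ 0.2  0.6 -1.5] [-0.032 -0.044  0.015] [ -18.9   17.3   -8.6   98.3    2.8   64.7 -102.4] 0.012682552695327245
[np.float64(0.0013), np.float64(-0.0026), np.float64(0.0171), 0, 0, np.float64(-0.02)]
[np.float64(0.0013), np.float64(-0.0026), np.float64(0.0171), 0, 0, np.float64(-0.02)]
[np.float64(0.0013), np.float64(-0.0026), np.float64(0.0171), 0, 0, np.float64(-0.02)]
[np.float64(0.0013), np.float64(-0.0026), np.float64(0.0171), 0, 0, np.float64(-0.02)]
```

Request:
servo_tool(
  increments=[0.0013,-0.0026,0.018,0,0,0,0.0013,-0.0026,0.02,0,0,0,0.0013,-0.0026,0.02,0,0,0,0.0013,-0.0026,0.01,0,0,0,0,0,0,0,0,0],
)

```text
clock: 27.55
position: [0.5159, 0.2103, 0.2056]
orientation: [180.0, 0.1, 16.0]
wrist_force: [-0.1, -0.2, -1.7]
finger_gap: 0.0128
finger_force: 69.6
```

Request:
servo_tool(
  increments=[0,0,0,0,0,0,0,0,0,0,0,0],
)

```text
clock: 27.8
position: [0.5166, 0.2107, 0.2068]
orientation: [-180.0, -0.1, 16.0]
wrist_force: [-0.3, 0.4, -1.9]
finger_gap: 0.0128
finger_force: 69.7
```

```bash
python3 st.py; cat > cmp.py <<'E'
from h import *
import sys
save('side',sys.argv[1])
for f,z in(('s2',.2031),(sys.argv[1],status.get_obs()['position'][2])):
    b=np.load(f'pics/{f}.npz')['p'];h=cv2.cvtColor(b,cv2.COLOR_RGB2HSV)
    m=cv2.inRange(h,(0,120,40),(8,255,255));v,u=np.nonzero(m);L=u<u.min()+4;Rr=u>u.max()-4
    e=np.array([[u[L].mean(),v[L].mean()],[u[Rr].mean(),v[Rr].mean()]])
    P=plane('side',e,z+.019);print(f,len(u),u.min(),u.max(),v.min(),v.max(),'ends',P.round(4).tolist(),'mid',P.mean(0).round(4),'ang',np.degrees(np.arctan2(*(P[1]-P[0])[1::-1])).round(1))
    g=cv2.cvtColor(b,cv2.COLOR_RGB2GRAY)
    for r in range(138,184,3): print(r,g[r,250:274].tolist())
E
python3 cmp.py s10
```

```text
[0.5166 0.2107 0.2068] [-1.7999e+02 -8.0000e-02  1.6000e+01] [-0.3  0.4 -1.9] [ 0.069 -0.052  0.037] [ -20.    21.7   -8.7  101.8    3.9   56.7 -104.2] 0.012784964535602959
s2 513 236 285 122 144 ends [[0.4725, 0.2248, 0.2221], [0.5564, 0.1922, 0.2221]] mid [0.5144 0.2085 0.2221] ang -21.2
138 [85, 79, 60, 46, 34, 30, 31, 34, 35, 32, 34, 37, 34, 34, 34, 34, 34, 34, 36, 33, 34, 33, 35, 36]
141 [137, 135, 135, 136, 136, 140, 91, 29, 32, 34, 34, 32, 29, 29, 33, 67, 66, 32, 35, 26, 31, 33, 34, 34]
144 [142, 140, 136, 136, 135, 140, 124, 52, 57, 62, 64, 65, 64, 57, 47, 120, 139, 139, 140, 142, 145, 114, 37, 43]
147 [135, 135, 134, 137, 139, 138, 142, 52, 57, 61, 63, 63, 61, 58, 47, 119, 140, 136, 135, 138, 142, 116, 35, 40]
150 [137, 136, 134, 135, 137, 139, 138, 49, 55, 60, 62, 63, 62, 57, 49, 120, 140, 138, 137, 136, 138, 109, 33, 43]
153 [136, 136, 136, 135, 135, 137, 143, 58, 55, 58, 62, 61, 62, 59, 49, 115, 139, 135, 137, 136, 138, 111, 34, 43]
156 [142, 144, 142, 141, 140, 140, 139, 71, 54, 58, 61, 63, 62, 57, 50, 120, 141, 136, 135, 134, 136, 110, 35, 43]
159 [132, 133, 111, 114, 6
[... 2190 characters left out ...]
73, 71, 71, 70, 70, 65, 44, 45]
168 [132, 135, 134, 134, 134, 133, 137, 138, 44, 58, 61, 61, 62, 53, 54, 75, 139, 101, 98, 66, 70, 71, 72, 59]
171 [134, 132, 133, 133, 137, 138, 138, 140, 67, 58, 61, 61, 63, 51, 60, 79, 135, 133, 132, 133, 131, 133, 136, 136]
174 [102, 87, 109, 111, 109, 115, 116, 121, 123, 97, 49, 63, 55, 74, 128, 133, 138, 137, 136, 136, 134, 133, 134, 135]
177 [52, 55, 56, 56, 56, 54, 53, 86, 104, 102, 101, 103, 103, 101, 100, 100, 101, 100, 99, 101, 100, 99, 98, 99]
180 [55, 57, 57, 58, 56, 57, 56, 58, 55, 56, 86, 103, 103, 105, 103, 103, 102, 83, 84, 84, 84, 84, 84, 104]
183 [57, 56, 56, 57, 55, 55, 56, 56, 57, 55, 55, 54, 55, 56, 55, 56, 56, 58, 57, 57, 57, 55, 55, 58]
```

Request:
servo_tool(
  increments=[-0.0006,0.0007,0.015,0,0,0,0,0,0.015,0,0,0,0,0,0.01,0,0,0,0,0,0.005,0,0,0,0,0,0.005,0,0,0],
)

```text
clock: 28.48
position: [0.5159, 0.2099, 0.1557]
orientation: [-180.0, -0.0, 16.0]
wrist_force: [0.0, 0.6, -1.7]
finger_gap: 0.0129
finger_force: 69.7
```

Request:
servo_tool(
  increments=[0,0,0.003,0,0,0,0,0,0.002,0,0,0,0,0,0,0,0,0],
)

```text
clock: 28.85
position: [0.5158, 0.2099, 0.151]
orientation: [-180.0, -0.0, 16.0]
wrist_force: [-0.1, 0.4, -1.3]
finger_gap: 0.0129
finger_force: 69.6
```

```bash
python3 st.py
```

```text
[0.5158 0.2099 0.151 ] [-1.800e+02 -1.000e-02  1.601e+01] [-0.1  0.4 -1.3] [ 0.047 -0.018  0.025] [ -20.2   25.6   -8.4  104.7    4.7   50.1 -104.9] 0.012949353972582808
```

Request:
servo_tool(
  increments=[0,0,0.008,0,0,0,0,0,0.01,0,0,0,0,0,0.008,0,0,0,0,0,0.006,0,0,0,0,0,0.004,0,0,0],
)

```text
clock: 29.48
position: [0.5156, 0.2098, 0.1145]
orientation: [180.0, 0.0, 16.0]
wrist_force: [0.2, -0.1, -1.7]
finger_gap: 0.0127
finger_force: 69.6
```

Request:
servo_tool(
  increments=[0,0,0.002,0,0,0,0,0,0.001,0,0,0,0,0,0,0,0,0],
)

```text
clock: 29.85
position: [0.5158, 0.2099, 0.1121]
orientation: [-180.0, -0.0, 16.0]
wrist_force: [-0.0, 0.0, -2.1]
finger_gap: 0.0128
finger_force: 69.6
```

Request:
servo_tool(
  increments=[0,0,0.002,0,0,0,0,0,0.001,0,0,0,0,0,0,0,0,0],
)

```text
clock: 30.22
position: [0.5157, 0.2098, 0.1089]
orientation: [180.0, 0.0, 16.0]
wrist_force: [-0.7, 0.1, -2.1]
finger_gap: 0.0125
finger_force: 69.6
```

Request:
servo_tool(
  increments=[0,0,0.002,0,0,0,0,0,0.001,0,0,0,0,0,0,0,0,0],
)

```text
clock: 30.6
position: [0.5157, 0.2098, 0.1059]
orientation: [180.0, 0.0, 16.0]
wrist_force: [-0.4, 0.5, -2.1]
finger_gap: 0.0127
finger_force: 69.7
```

Request:
servo_tool(
  increments=[0,0,0.001,0,0,0,0,0,0.001,0,0,0,0,0,0,0,0,0],
)

```text
clock: 30.98
position: [0.5174, 0.2106, 0.1054]
orientation: [-180.0, -0.2, 16.0]
wrist_force: [-0.4, 0.0, 6.9]
finger_gap: 0.0129
finger_force: 73.0
```

Request:
servo_tool(
  increments=[0,0,0.001,0,0,0,0,0,0.0005,0,0,0,0,0,0,0,0,0],
)

```text
clock: 31.35
position: [0.5187, 0.2113, 0.1052]
orientation: [-179.9, -0.4, 16.0]
wrist_force: [-1.1, -1.3, 15.0]
finger_gap: 0.0128
finger_force: 75.2
```

Request:
servo_tool(
  increments=[0,0,-0.0025,0,0,0,0,0,0,0,0,0,0,0,0,0,0,0],
)

```text
clock: 31.72
position: [0.5164, 0.2101, 0.1055]
orientation: [-180.0, -0.1, 16.0]
wrist_force: [-0.7, 0.2, 6.6]
finger_gap: 0.0126
finger_force: 72.4
```

Request:
servo_tool(
  increments=[0,0,0,0,0,0,0,0,0,0,0,0,0,0,0,0,0,0,0,0,0,0,0,0],
  jaw=0.06,
)

```text
clock: 32.22
position: [0.5156, 0.2098, 0.1048]
orientation: [180.0, 0.0, 16.0]
wrist_force: [0.7, -0.0, -0.7]
finger_gap: 0.0602
finger_force: 0.0
```

Request:
servo_tool(
  increments=[0,0,-0.01,0,0,0,0,0,-0.025,0,0,0,0,0,-0.035,0,0,0,0,0,-0.035,0,0,0,0,0,-0.02,0,0,0],
)

```text
clock: 32.85
position: [0.5166, 0.2103, 0.2327]
orientation: [-180.0, -0.2, 16.0]
wrist_force: [0.7, 0.1, -0.3]
finger_gap: 0.0604
finger_force: 0.0
```

```bash
python3 st.py;python3 - <<'E'
from h import *
save('side','s11')
for f in('s0','s11'):
    b=np.load(f'pics/{f}.npz')['p'];h=cv2.cvtColor(b,cv2.COLOR_RGB2HSV)
    m=cv2.inRange(h,(0,120,40),(8,255,255));v,u=np.nonzero(m);L=u<u.min()+4;Rr=u>u.max()-4
    e=np.array([[u[L].mean(),v[L].mean()],[u[Rr].mean(),v[Rr].mean()]])
    P=plane('side',e,.123);print(f,len(u),e.tolist(),P.round(4).tolist(),P.mean(0).round(4))
E
```

```text
[0.5166 0.2103 0.2327] [-179.97   -0.18   16.01] [ 0.7  0.1 -0.3] [ 0.027  0.006 -0.009] [ -19.8   20.1   -8.8  100.3    3.5   59.7 -103.9] 0.06041127809166748
s0 519 [[241.3235294117647, 165.52941176470588], [282.0810810810811, 174.40540540540542]] [[0.4748, 0.2284, 0.123], [0.5578, 0.1962, 0.123]] [0.5163 0.2123 0.123 ]
s11 525 [[240.66666666666666, 174.6888888888889], [281.7027027027027, 165.86486486486487]] [[0.4731, 0.2003, 0.123], [0.5592, 0.2225, 0.123]] [0.5162 0.2114 0.123 ]
```

Request:
servo_tool(
  increments=[0,0,-0.01,0,0,0,0,0,0,0,0,0,0,0,0,0,0,0,0,0,0,0,0,0],
)

```text
clock: 33.4
position: [0.5153, 0.2097, 0.2392]
orientation: [180.0, 0.1, 16.0]
wrist_force: [-0.9, 0.4, 0.5]
finger_gap: 0.0602
finger_force: 0.0
```

```bash
python3 -c "
from station import job
print(job.job_done())"
```

```text
the job is handed in; nothing more can be done
None
```

The job is handed in (33.4 s on the clock) with no verdict returned: the red key was seated, let go part-way and regripped, turned until it slipped in the socket at about 0.28 N m, and is back in its hole about 1 mm from its starting position. I take that slip to be the screw's stop, inferred from the torque because the screw angle can't be read.

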